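# Wind the stone clamp shut with its loose crank

## Robot

A 6-joint arm with a two-finger parallel gripper is mounted at the origin on the work surface. World frame = base frame: x ahead of the robot, y to its left, z up, the work surface at z = 0. Lengths are in m, angles in rad, forces in N, time in s.
With the tool pointing down it reaches from about 0.25 to 0.725 m from the base axis. Payload 4 kg.
Tool frame: the origin (TCP) lies on the centre line of the jaws, within the pads' length; the fingertips stand ahead of it and the grasp point (between the pads) lies 3 mm ahead of it (bot.tcp_to_tips is the z of the fingertips in the tool frame, in m); z points along the fingers, y is the line along which they close (so a half turn about z gives the same grasp; the last joint's range is limited). The gripper opens to 85 mm and grips with 20 to 120 N. Pads are 22 mm wide; open, the fingers measure 114 mm over their backs; the gripper's body (76 mm by 85 mm) begins 54 mm behind the grasp point. The pads swing forward as they close: fully open they stand 13 mm farther back than shut.
Start: joints at [-1.348, 0.241, 0.005, 1.335, 0, 1.571], TCP at [0.11, -0.488, 0.253] pointing down, gripper open.
Joint ranges: [-2.72, 2.72], [-1.05, 1.87], [-1.09, 1.28], [-1.99, 2.15], [-1.42, 1.44], [-3.14, 3.14]. Speed limits (rad/s): [2.79, 2.79, 3.14, 3.14, 3.14, 3.14].

## Interface

Orientations are given as a unit quaternion [x, y, z, w].
In Python, from workcell import telemetry, camera, camera_params, ticket, boxes_of, cut_out, spot_point, bot gives the robot as it stands.
- The arm moves only by the shell command python3 -m creep 'ROWS'. ROWS is text: rows parted by semicolons, each of 5 numbers parted by spaces: the opening, from 0 (shut) to 1 (fully open), then the shift along the tool's x, y, z in units of 150 mm (1.0 is 150 mm), then the turn about the tool's z in units of 180 degrees (1.0 is 180 degrees). In form: claw x y z turn; .... A call has 1 to 12 rows; each row is the pose to reach, as a shift and turn from the pose commanded when the call began, along the tool's axes at that moment, turning the shorter way round; what a row does not reach only later rows make up. A row lasts 1/8 s, in which the tool goes at most 62.5 mm and 10.7 degrees, less where a joint would pass 70% of its speed; a pose out of reach is approached as far as the arm can. A call with a number of a shift or a turn outside -1 to 1 is refused whole. A call with a gripper value outside its range is refused whole. The fingers move at their own pace and stop on an object; the grip force is fixed at half the most. Time passes only in rows, so rows that repeat a pose let the fingers close. It gives the time, the measured TCP pose, the force, the opening and the grip force at its end, in the units of the state.
- telemetry.get_obs(): the state, without advancing time (a new reading comes with each control period).
- camera(name): name is "side" or "top" or "wrist"; returns the picture (420x560x3 uint8, red, green, blue); there is no depth.
- camera_params(name): a dict with "camera_matrix" (3x3 intrinsics, pixels), "eye" and "attitude" of the camera in the world. Camera axes: x right, y down, z forward; pixel columns grow to the right and rows downward; lengths in m; the calibration is good to about 2 mm. A picture is of the moment at which its call begins: read the wrist's pose just before it. camera_params takes no time and is no camera call; for the wrist camera it gives the pose at the moment of the call.
- ticket.job_done(): hands the job in; it is judged then, once.
Trained networks look in the newest picture that a camera, given by its name, has taken for a name from the list of things; names that differ only in an ending like _2 or _b are one class to them, and where a whole thing is asked for, a point or a joint stands for the part that bears it (a point fixed in the world has none). Each returns a list of dicts, best first, with "conf" (0 to 1); they miss things now and then, are a little off and sometimes report something else, mostly with a low value. They report only what shows in the picture. A call takes as long as a camera call. They do not tell look-alikes from the thing itself.
- boxes_of(thing, camera): "at" ([x, y, z] in m, in world coordinates, good to about 4 mm: the middle of the surface that is visible of it).
- cut_out(thing, camera): "pixels" (420x560 bool, what is visible of it).
- spot_point(thing, camera): "at" ([x, y, z] in m, in world coordinates, good to about 4 mm: a listed point, or the origin of a listed thing).
The state is a dict: "clock": time; "joint_pos": joint angles; "joint_vel": joint speeds; "tau": joint torques, N m; "eef_pos": TCP position; "tool_rot": TCP orientation; "ft_force": force on the tool from outside, world axes, zero at the start; "ft_torque": the same for the moment, N m; "grip_width": finger opening in m; "grasp_force": force on a finger pad.
Only numpy, scipy, OpenCV 4.12 (cv2) and the standard library are available. Lean on these libraries where they do the work, as an engineer would, in place of code of your own. Each camera call takes 0.05 s, during which the arm holds its last target. There are 200 camera calls.

## Task

Fit the loose crank squarely and all the way down onto the upright square shaft of the stone clamp without forcing it, then wind it clockwise (seen from above) through the turns needed until the jaw has pushed the stone against the back stop and grips it firmly. Stop as soon as the winding has become about twice as stiff as it was when running free, so the stone is not crushed; leave the crank on the shaft, let go, and leave the other things on the bench alone.

Things in the scene. Friction and masses are not known exactly. Their poses are not given: they have to be found in the camera images.
- crank: loose dark steel crank, 0.44 kg, lying flat, socket down. Origin: centre of the socket mouth, in its flat underside; z up; arm along +x. Hub: square block 28 x 28 mm, 46 mm tall, with a blind square socket 18 x 18 mm, 26 mm deep, from below; hub and socket sides lie along x and y, so it fits the shaft every quarter turn
- crank_handle (a point): on the axis of the crank's upright round wooden hand grip, 75 mm from the hub axis, 40 mm above the underside. The grip is 24 mm in diameter, from 12 to 67 mm above the underside, and spins freely on its pin. The crank's arm is a flat bar 22 mm wide and 10 mm thick, its underside level with the hub's, from the hub to 89 mm from the hub axis
- clamp: dark iron stone clamp bolted to the bench. Origin: on the bench straight below the shaft axis; z up; the jaw travels along +y. Bed 150 mm (x) by 370 mm (y -60 to 310 mm), 20 mm high; gearbox 85 x 85 mm about the shaft, 80 mm high, with a round flange 48 mm across whose top, 88 mm above the bench, is the crank's seat. Only the shaft stands higher
- shaft_end (a point): centre of the top of the upright steel shaft, 22 mm above the flange; axes as the clamp, they do not turn with the shaft. Shaft 16 x 16 mm square, its top 2 mm tapered to 13.6 x 13.6 mm. Its angle about the vertical differs every time and is not reported. Turning it free takes about 0.35 N m (4.7 N at the hand grip); each newton more at the grip adds about 20 N of clamping
- jaw: moving jaw, 130 mm wide, its top 70 mm above the bench, with a springy rubber face (about 50 N per mm). Axes as the clamp; the rubber face towards the stone is at y = 90 mm of this body, whose origin starts within 4 mm of the clamp's. It moves 24 mm along +y for each turn of the shaft clockwise from above; the drive is self-locking and stays where it is left
- fence: the back stop across the bed, 130 mm wide, 30 mm thick, 48 mm high, set by hand at a different place every time. Origin: on the bed, in the middle of the face that looks at the stone; axes as the clamp
- stone: stone plaque, nominally 130 x 90 mm, but rough sawn and up to 4 mm off (the 90 mm lie between jaw and back stop), 45 mm thick, 1.1 kg, loose and a little askew on the bed. Origin: centre of its underside; z up; y roughly along the clamp's y. It is well gripped at 40 to 140 N
- offcut: bystander: loose piece of stone about 75 x 50 x 30 mm; origin centre of its underside
- mallet: bystander: wooden mallet lying on the bench, head 70 x 110 x 68 mm, handle towards its -x, 170 mm from the head's centre; origin under the head's centre
- pot: bystander: white ceramic pot, 70 mm in diameter, 85 mm high; origin centre of its underside
Things that resemble listed ones, but are neither listed nor needed, are in the scene too. What is shaped like the crank but orange or yellow is not meant. Leave any turquoise look-alike of the stone alone.

How it is judged:
By the outcome, as a careful person would: the job done as asked, in the order asked, and still so for the second after the job is handed in, with the robot touching nothing.
It also fails if it takes over 72 s, if anything falls off the work surface, if the arm or the gripper's body presses on something with over 40 N, if the wrist force passes 120 N, or if a joint passes its speed limit or range.

## Working session

There is one attempt and no reset: what is moved stays moved. The work goes in short steps, Python scripts to look and compute and a shell command to move; the robot and the scene stay as the last step left them, time stands still between calls to the robot, and variables do not carry over. Pictures are saved under pics/ and viewed, at most 10 in all, crops included, and the job is handed in when it is done.

```bash
mkdir -p pics; ls; python3 - <<'E'
from workcell import telemetry, camera, camera_params, boxes_of, spot_point, bot
import cv2, numpy as np
o=telemetry.get_obs(); print({k:np.round(v,3).tolist() for k,v in o.items()}, bot.tcp_to_tips)
for c in("top","side"):
    im=camera(c); cv2.imwrite(f"pics/{c}0.png",im[:,:,::-1])
    p=camera_params(c); print(c,np.round(p["eye"],3),np.round(p["attitude"],3).tolist(),np.round(p["camera_matrix"],1).tolist())
    for t in("crank","crank_handle","clamp","shaft_end","jaw","fence","stone","offcut","mallet","pot"):
        print(t,[(round(r["conf"],2),np.round(r["at"],3).tolist()) for r in spot_point(t,c)[:3]])
E
```

```text
pics
{'clock': 0.0, 'joint_pos': [-1.348, 0.241, 0.004, 1.335, -0.0, 1.571], 'joint_vel': [-0.001, 0.0, -0.001, 0.001, -0.001, -0.001], 'tau': [0.0, -37.232, 25.241, 0.017, 0.0, -0.0], 'eef_pos': [0.11, -0.487, 0.252], 'tool_rot': [0.994, 0.111, -0.0, -0.001], 'ft_force': [0.415, 0.312, 0.696], 'ft_torque': [-0.004, 0.053, -0.007], 'grasp_force': 0.0, 'grip_width': 0.085} 0.022
top [0.272 0.06  1.231] [0.705, -0.701, 0.079, -0.076] [[474.0, 0.0, 283.6], [0.0, 474.0, 210.3], [0.0, 0.0, 1.0]]
crank [(0.84, [0.484, -0.185, -0.001]), (0.81, [0.395, -0.373, -0.0]), (0.59, [0.483, -0.322, 0.001])]
crank_handle [(0.97, [0.488, -0.398, 0.041]), (0.97, [0.525, -0.249, 0.042]), (0.78, [0.333, -0.336, 0.038])]
clamp [(0.62, [0.581, -0.01, -0.002])]
shaft_end [(0.68, [0.582, -0.008, 0.108])]
jaw [(0.43, [0.564, 0.453, -0.003])]
fence [(0.74, [0.543, 0.197, 0.02])]
stone [(0.79, [0.553, 0.141, 0.022]), (0.68, [0.333, 0.123, -0.005])]
offcut [(0.65, [0.7, -0.316, 0.0])]
mallet [(0.75, [0.363, 0.496, -0.0]), (0.74, [0.578, -0.01, -0.003])]
pot [(0.94, [0.563, 0.449, -0.001]), (0.21, [0.55, 0.142, 0.022])]
side [ 0.394 -0.746  0.865] [0.918, -0.056, 0.029, -0.392] [[380.4, 0.0, 279.8], [0.0, 380.4, 209.6], [0.0, 0.0, 1.0]]
crank [(0.79, [0.395, -0.376, 0.003]), (0.74, [0.486, -0.32, -0.001]), (0.7, [0.484, -0.189, -0.0])]
crank_handle [(0.97, [0.488, -0.395, 0.041]), (0.92, [0.327, -0.338, 0.041]), (0.56, [0.526, -0.249, 0.041])]
clamp [(0.76, [0.582, -0.009, -0.003]), (0.42, [0.361, 0.499, 0.001])]
shaft_end [(0.68, [0.58, -0.011, 0.107])]
jaw []
fence [(0.64, [0.537, 0.195, 0.019])]
stone [(0.77, [0.55, 0.14, 0.021]), (0.71, [0.332, 0.127, 0.0])]
offcut [(0.94, [0.703, -0.32, 0.001])]
mallet [(0.74, [0.361, 0.499, 0.0])]
pot [(0.97, [0.566, 0.452, -0.002])]
```

View pics/top0.png

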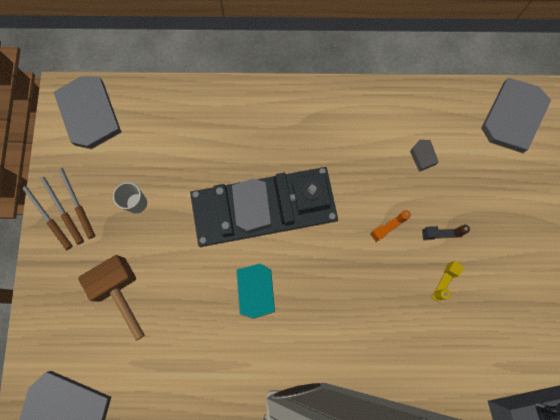

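View pics/side0.png

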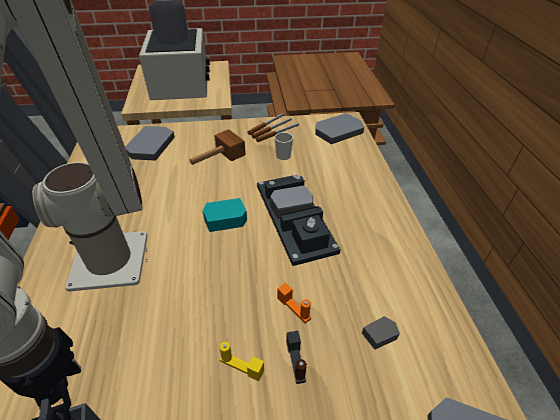

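The pictures show three crank-shaped things in the top view: orange at (391,226), dark with a brown grip at (446,232) and yellow at (447,281). The dark one fits the description of dark steel with a wooden grip, its hub at (430,233) and grip at (464,230). The clamp's shaft is at (312,188). The grey stone is at (252,205); the turquoise look-alike at (256,290) is to be left alone.

```bash
cat > h.py <<'E'
from workcell import telemetry, camera, camera_params, boxes_of, cut_out, spot_point, bot
import cv2, numpy as np
from scipy.spatial.transform import Rotation as R
np.set_printoptions(suppress=True,precision=4)
def st():
    o=telemetry.get_obs(); return o,np.array(o["eef_pos"]),R.from_quat(o["tool_rot"])
def yaw(Rt): # world yaw of tool x, tool pointing down
    x=Rt.as_matrix()[:,0]; return np.degrees(np.arctan2(x[1],x[0]))
def row(target,wyaw=None):
    """units for rows from measured pose to world target TCP and yaw of tool x (deg, mod 180)"""
    o,p,Rt=st(); d=Rt.inv().apply(np.array(target)-p)/0.15
    t=0
    if wyaw is not None:
        t=-(((wyaw-yaw(Rt))+90)%180-90)/180
    print("row xyz",np.round(d,3),"turn",round(t,4),"tcp",p,"yaw",round(yaw(Rt),2),"j6",round(o["joint_pos"][5],3)); return d,t
def ray(c,px,z):
    P=camera_params(c); v=np.linalg.inv(P["camera_matrix"])@np.array([px[0],px[1],1.0]); v=R.from_quat(P["attitude"]).apply(v)
    e=np.array(P["eye"]); return e+v*(z-e[2])/v[2]
def proj(c,X):
    P=camera_params(c); q=R.from_quat(P["attitude"]).inv().apply(np.atleast_2d(X)-np.array(P["eye"])); q=q@np.array(P["camera_matrix"]).T
    return q[:,:2]/q[:,2:]
E
python3 - <<'E'
from h import *
o,p,Rt=st(); P=camera_params("wrist")
print("cam in tool",Rt.inv().apply(np.array(P["eye"])-p),(Rt.inv()*R.from_quat(P["attitude"])).as_matrix(),P["camera_matrix"])
row([0.484,-0.321,0.20],0)
im=camera("top"); c=im[180:310,370:490]; cv2.imwrite("pics/crop1.png",cv2.resize(c,None,fx=4.5,fy=4.5,interpolation=cv2.INTER_CUBIC)[:,:,::-1])
E
```

```text
cam in tool [ 0.0796  0.0001 -0.1215] [[-0.0008 -0.9515 -0.3076]
 [ 1.     -0.0008 -0.0001]
 [-0.0002 -0.3076  0.9515]] [[339.8712   0.     274.3878]
 [  0.     339.8712 213.0265]
 [  0.       0.       1.    ]]
row xyz [ 2.674 -0.533  0.355] turn 0.0709 tcp [ 0.1105 -0.4876  0.2533] yaw 12.76 j6 1.571
```

View pics/crop1.png

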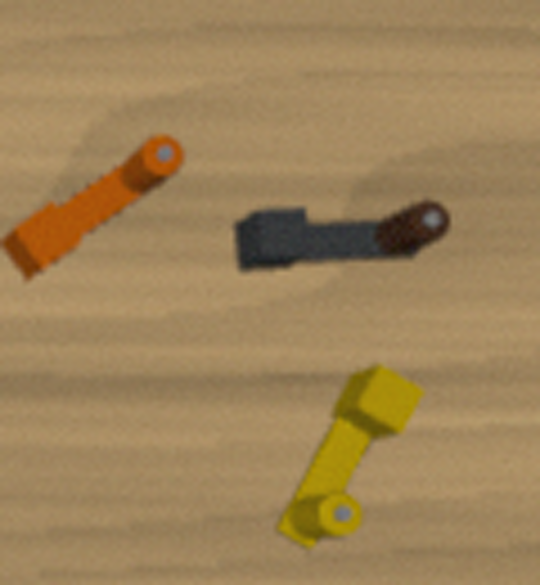

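The crop confirms it: the dark steel crank has its hub at about (270,240) and its brown grip at about (425,220). The other two are orange and yellow. Moving over towards it.

```bash
python3 -m creep '1 0.4 -0.1 0 0.05; 1 0.8 -0.2 0 0.1; 1 1 -0.2 0 0.15; 1 1 -0.2 0 0.15'; python3 -c "
from h import *
row([0.484,-0.30,0.20],-87);row([0.484,-0.30,0.20],93)"
```

```text
clock: 1.65
eef_pos: [0.2521, -0.4245, 0.2533]
tool_rot: [0.993, -0.122, 0.0, 0.0]
ft_force: [0.2, 0.1, -0.3]
grip_width: 0.0858
grasp_force: 0.0
row xyz [ 1.299 -1.179  0.356] turn 0.4056 tcp [ 0.2521 -0.4245  0.2533] yaw -13.98 j6 2.351
row xyz [ 1.299 -1.179  0.356] turn 0.4056 tcp [ 0.2521 -0.4245  0.2533] yaw -13.98 j6 2.351
```

```bash
python3 -m creep '1 0.3 -0.2 0 -0.05; 1 0.6 -0.5 0 -0.1; 1 0.9 -0.8 0.1 -0.17; 1 1 -1 0.3 -0.22; 1 1 -1 0.3 -0.28; 1 1 -1 0.3 -0.34; 1 1 -1 0.3 -0.4; 1 1 -1 0.3 -0.46; 1 1 -1 0.3 -0.52; 1 1 -1 0.3 -0.58;1 1 -1 0.3 -0.59; 1 1 -1 0.3 -0.59'; python3 - <<'E'
from h import *
im=camera("wrist"); cv2.imwrite("pics/w1.png",im[:,:,::-1])
for t in("crank","crank_handle"): print(t,[(round(r["conf"],2),np.round(r["at"],4).tolist()) for r in spot_point(t,"wrist")[:3]])
row([0.484,-0.31,0.20],93)
E
```

```text
clock: 3.15
eef_pos: [0.4317, -0.3175, 0.2083]
tool_rot: [0.695, 0.719, -0.0, -0.0]
ft_force: [0.0, -0.2, 0.0]
grip_width: 0.086
grasp_force: 0.0
crank [(0.75, [0.4792, -0.1929, 0.0007]), (0.7, [0.3907, -0.3746, 0.0003]), (0.66, [0.4832, -0.3191, 0.0042])]
crank_handle [(0.8, [0.4887, -0.3923, 0.0427]), (0.76, [0.3281, -0.3354, 0.0418]), (0.63, [0.5218, -0.2499, 0.0392])]
row xyz [0.036 0.348 0.055] turn -0.006 tcp [ 0.432  -0.3171  0.2083] yaw 91.92 j6 0.904
```

View pics/w1.png

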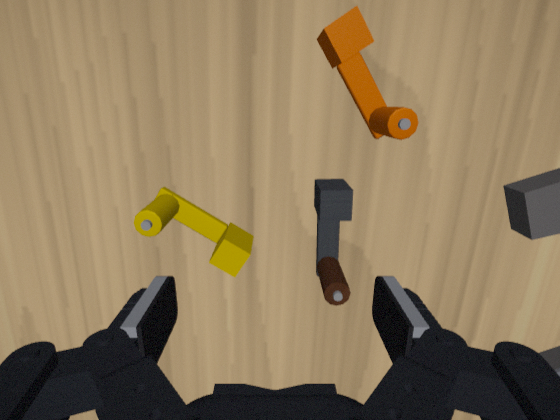

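The wrist picture shows the dark crank with its hub top at about (334,205) and its grip at (335,285). It's unoccluded and points almost straight along the tool's -x. Fitting its pose to the mask.

```bash
cat >> h.py <<'E'
from scipy.optimize import minimize
def box(x0,x1,y0,y1,z0,z1): return np.array([[x,y,z] for x in(x0,x1) for y in(y0,y1) for z in(z0,z1)])
def cyl(cx,r,z0,z1):
    a=np.linspace(0,2*np.pi,24,endpoint=False); return np.array([[cx+r*np.cos(t),r*np.sin(t),z] for t in a for z in(z0,z1)])
CR=[box(-.014,.014,-.014,.014,0,.046),box(.014,.089,-.011,.011,0,.010),cyl(.075,.012,.012,.067)]
def render(cam,parts,pose,z=0,S=4):
    m=np.zeros((420*S,560*S),np.uint8); Rz=R.from_euler("z",pose[2])
    for p in parts:
        X=Rz.apply(p)+[pose[0],pose[1],z]; h=cv2.convexHull((proj(cam,X)*S+S/2-.5).astype(np.float32))
        cv2.fillConvexPoly(m,np.round(h).astype(np.int32),255)
    return cv2.resize(m,(560,420),interpolation=cv2.INTER_AREA)/255.
def fit(cam,parts,mask,pose,z=0,valid=None):
    mk=mask.astype(float); v=1 if valid is None else valid
    f=lambda q:(abs(render(cam,parts,[pose[0]+q[0]*.01,pose[1]+q[1]*.01,pose[2]+q[2]*.1],z)-mk)*v).sum()/mk.sum()
    r=minimize(f,[0,0,0],method="Nelder-Mead",options=dict(initial_simplex=[[0,0,0],[.5,0,0],[0,.5,0],[0,0,1]],xatol=.005,fatol=1e-4))
    q=r.x; return np.array([pose[0]+q[0]*.01,pose[1]+q[1]*.01,pose[2]+q[2]*.1]),r.fun
E
python3 - <<'E'
from h import *
for cam in("wrist","top","side"):
    im=camera(cam)
    pp=proj(cam,[[0.484,-0.335,0.02]])[0]
    L=cut_out("crank",cam)
    d=[np.linalg.norm(np.argwhere(r["pixels"]).mean(0)[::-1]-pp) for r in L]; i=int(np.argmin(d))
    m=L[i]["pixels"]; q,e=fit(cam,CR,m,[0.484,-0.321,np.radians(-87)])
    print(cam,d,m.sum(),q[:2],np.degrees(q[2]),e)
E
```

```text
wrist [np.float64(25.578985544505603), np.float64(131.80943867293186), np.float64(138.61453731240582)] 3559 [ 0.4864 -0.3219] -87.19724244169628 0.037199257337101735
top [np.float64(2.3480521681654483), np.float64(51.119548808942255), np.float64(45.341734584326524)] 400 [ 0.4827 -0.3195] -85.58889920553862 0.4067745098039216
side [np.float64(53.042671885204435), np.float64(43.68654640887381), np.float64(7.910624068742134)] 667 [ 0.4856 -0.3187] -87.71051178560565 0.07017079695446393
```

```bash
python3 -m creep '1 0 0.36 0.2 -0.005; 1 -0.03 0.362 0.4 -0.005; 1 -0.03 0.362 0.42 -0.005; 1 -0.03 0.362 0.42 -0.005'; python3 - <<'E'
from h import *
im=camera("wrist"); cv2.imwrite("pics/w2.png",im[:,:,::-1])
print("tcp px",proj("wrist",[st()[1]]))
L=cut_out("crank","wrist")
for r in L[:3]:
    m=r["pixels"]; q,e=fit("wrist",CR,m,[0.4864,-0.3219,np.radians(-87)]); print(m.sum(),q[:2],np.degrees(q[2]),e)
row([0.4864,-0.3219,0.036],92.8)
E
```

```text
clock: 4.1
eef_pos: [0.4867, -0.3194, 0.1459]
tool_rot: [0.689, 0.724, 0.0, -0.0]
ft_force: [-1.1, 0.6, 0.2]
grip_width: 0.0851
grasp_force: 0.0
tcp px [[272.5022 304.4003]]
6370 [ 0.5698 -0.5774] -84.28847133991593 1.0
6457 [ 0.5698 -0.5774] -84.28847133991593 1.0
4996 [ 0.4867 -0.323 ] -87.00389321632595 0.040188229014584215
row xyz [-0.012 -0.008  0.74 ] turn 0.0002 tcp [ 0.4872 -0.3199  0.147 ] yaw 92.84 j6 0.94
```

View pics/w2.png

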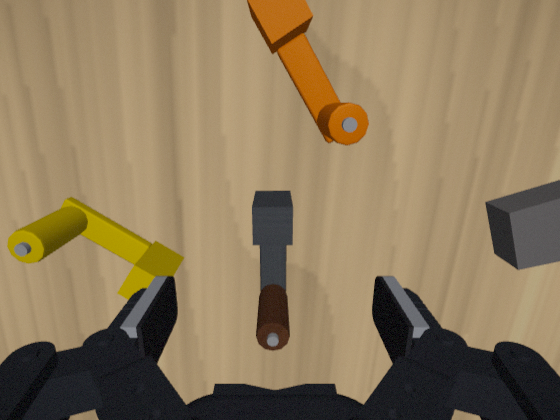

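The crank's hub is at (272,215), centred between the fingers with its arm straight down the picture. Descending and gripping.

```bash
python3 -m creep '1 -0.01 -0.005 0.3 0; 1 -0.02 -0.005 0.55 0; 1 -0.02 -0.005 0.7 0; 1 -0.02 -0.005 0.73 0; 1 -0.02 -0.005 0.73 0; 0.2 -0.02 -0.005 0.73 0; 0.2 -0.02 -0.005 0.73 0; 0.1 -0.02 -0.005 0.73 0;0 -0.02 -0.005 0.73 0; 0 -0.02 -0.005 0.73 0; 0 -0.02 -0.005 0.73 0'; python3 - <<'E'
from h import *
row([0.4867,-0.323,0.20],92.8)
E
```

```text
clock: 5.58
eef_pos: [0.4864, -0.3226, 0.0365]
tool_rot: [0.689, 0.725, 0.0, 0.0]
ft_force: [-1.7, 1.4, 5.0]
grip_width: 0.0273
grasp_force: 60.3
row xyz [-0.003  0.002 -1.09 ] turn 0.0003 tcp [ 0.4864 -0.3226  0.0365] yaw 92.86 j6 0.935
```

```bash
python3 -m creep '0 0 0 -0.15 0; 0 0 0 -0.4 0; 0 0 0.1 -0.8 0; 0 0.2 0.4 -1 0; 0 0.5 0.73 -1 0; 0 0.9 0.73 -1 0; 0 1 0.73 -1 0;0 1 0.73 -1 0'; python3 - <<'E'
from h import *
row([0.585,-0.10,0.25],93)
E
```

```text
clock: 6.58
eef_pos: [0.5874, -0.1657, 0.1845]
tool_rot: [0.688, 0.725, -0.001, -0.001]
ft_force: [-0.1, 0.3, -5.0]
grip_width: 0.0272
grasp_force: 61.0
row xyz [ 0.438  0.006 -0.437] turn 0.0 tcp [ 0.5874 -0.1657  0.1845] yaw 93.01 j6 1.244
```

```bash
python3 -m creep '0 0.15 0 -0.3 0; 0 0.44 0 -0.43 0; 0 0.44 0 -0.43 0; 0 0.44 0 -0.43 0'; python3 - <<'E'
from h import *
im=camera("wrist"); cv2.imwrite("pics/w3.png",im[:,:,::-1])
print([(round(r["conf"],2),np.round(r["at"],4).tolist()) for r in spot_point("shaft_end","wrist")[:2]])
c=proj("wrist",[[0.581,-0.01,0.11]])[0]; print(c, st()[1])
x,y=int(c[0]),int(c[1]); k=im[max(0,y-60):y+60,x-75:x+75]
a=cv2.resize(im,None,fx=1,fy=1); b=cv2.resize(k,(525,420),interpolation=cv2.INTER_CUBIC)
cv2.imwrite("pics/w3c.png",np.hstack([cv2.resize(im,(275,206)) ,np.zeros((206,10,3),np.uint8)])[:,:,::-1]); 
o=np.zeros((420,800,3),np.uint8); o[:206,:275]=cv2.resize(im,(275,206)); o[:,275:]=b; cv2.imwrite("pics/w3c.png",o[:,:,::-1]); print(k.shape, x-75,max(0,y-60))
E
```

```text
clock: 7.08
eef_pos: [0.5844, -0.1027, 0.2498]
tool_rot: [0.69, 0.724, -0.001, -0.0]
ft_force: [-0.1, -0.4, -4.9]
grip_width: 0.0271
grasp_force: 61.3
[(0.73, [0.5865, -0.0113, 0.1123])]
[275.464   82.5958] [ 0.5842 -0.1028  0.2491]
(120, 150, 3) 200 22
```

View pics/w3c.png

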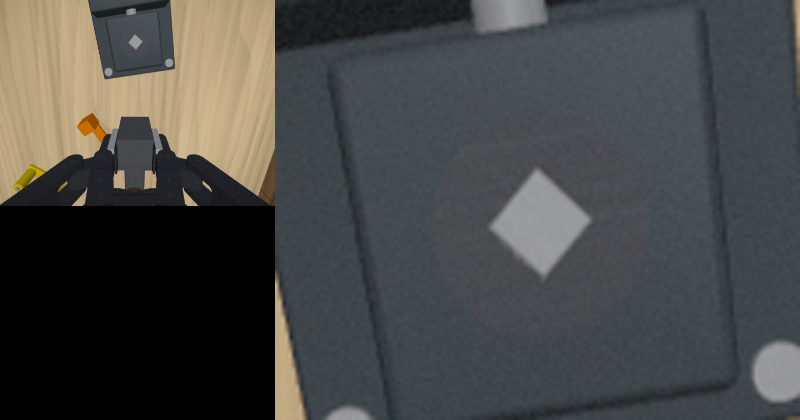

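The shaft shows as a bright diamond at about (277,84) in the wrist picture, turned about 45° to the held crank. Fitting it.

```bash
cat >> h.py <<'E'
SH=[np.vstack([box(-.008,.008,-.008,.008,-.022,-.002),box(-.0068,.0068,-.0068,.0068,-.002,0)])]
def shaft(guess=(0.583,-0.01),ang=45):
    im=camera("wrist"); g=cv2.cvtColor(im,cv2.COLOR_RGB2GRAY).astype(float)
    c=proj("wrist",[[*guess,0.11]])[0]; yy,xx=np.mgrid[:420,:560]; w=np.hypot(xx-c[0],yy-c[1])<26
    lo,hi=np.median(g[w]),np.percentile(g[w],98); m=np.clip((g-lo-8)/(hi-lo-8),0,1)*w
    n,lab=cv2.connectedComponents((m>.5).astype(np.uint8)); i=np.argmax([ (lab==k).sum() for k in range(1,n)])+1
    m=(lab==i).astype(float); P=camera_params("wrist")
    q,e=fit("wrist",SH,m,[*guess,np.radians(ang)],.110)
    o,p,Rt=st(); print("shaft",q[:2],"deg",np.degrees(q[2])%90,"err",e,"px",m.sum(),"tcp",p,"yaw",yaw(Rt),"in tool",Rt.inv().apply([q[0]-p[0],q[1]-p[1],0]))
    return q
E
python3 - <<'E'
from h import *
shaft(); shaft()
E
```

```text
shaft [ 0.5816 -0.0118] deg 51.42308266068914 err 0.1656474043361838 px 454.0 tcp [ 0.5842 -0.1027  0.2491] yaw 92.73890208911773 in tool [0.0909 0.0017 0.    ]
shaft [ 0.5815 -0.0117] deg 49.555622588456544 err 0.1632624668492674 px 451.0 tcp [ 0.5843 -0.1025  0.2492] yaw 92.74789374264118 in tool [0.0909 0.0016 0.    ]
```

```bash
python3 - <<'E'
from h import *
row([0.6205,-0.0433,0.20],141)
E
```

```text
row xyz [0.383 0.261 0.327] turn -0.2681 tcp [ 0.5843 -0.1025  0.2492] yaw 92.75 j6 1.349
```

```bash
python3 -m creep '0 0.1 0.1 0 -0.055; 0 0.3 0.26 0 -0.11; 0 0.38 0.26 0.2 -0.165; 0 0.38 0.26 0.33 -0.22; 0 0.38 0.26 0.33 -0.268; 0 0.38 0.26 0.33 -0.268; 0 0.38 0.26 0.33 -0.268'; python3 - <<'E'
from h import *
q=shaft((.5816,-.0118),51);q=shaft((.5816,-.0118),51)
im=camera("wrist")
pp=proj("wrist",[[*q[:2],.11]])[0].astype(int); x,y=pp
k=im[max(0,y-50):y+50,x-50:x+50]; print(pp)
g=cv2.cvtColor(k,cv2.COLOR_RGB2GRAY); b=(g>130).astype(np.uint8); cs,_=cv2.findContours(b,0,1)
for c in cs:
    if cv2.contourArea(c)>100: print(cv2.minAreaRect(c))
o=np.zeros((420,800,3),np.uint8); o[:280,:373]=cv2.resize(im,(373,280)); kk=cv2.resize(k,(420,420)); o[:,380:800]=kk; cv2.imwrite("pics/w4.png",o[:,:,::-1])
E
```

```text
clock: 8.15
eef_pos: [0.6211, -0.0429, 0.2008]
tool_rot: [0.334, 0.942, -0.0, 0.0]
ft_force: [-0.3, -1.0, -5.0]
grip_width: 0.0274
grasp_force: 61.3
shaft [ 0.5816 -0.0118] deg 51.0 err 0.28076661220043575 px 576.0 tcp [ 0.6211 -0.0428  0.201 ] yaw 140.9731787679029 in tool [ 0.0502 -0.0008 -0.    ]
shaft [ 0.5829 -0.0125] deg 53.55145268144195 err 0.3030950651865684 px 567.0 tcp [ 0.6211 -0.0427  0.2011] yaw 140.99735500164422 in tool [ 0.0487 -0.0006 -0.    ]
[272 153]
((13.5, 88.5), (27.0, 21.0), 0.0)
((50.0, 45.5), (27.0, 24.0), 90.0)
```

View pics/w4.png

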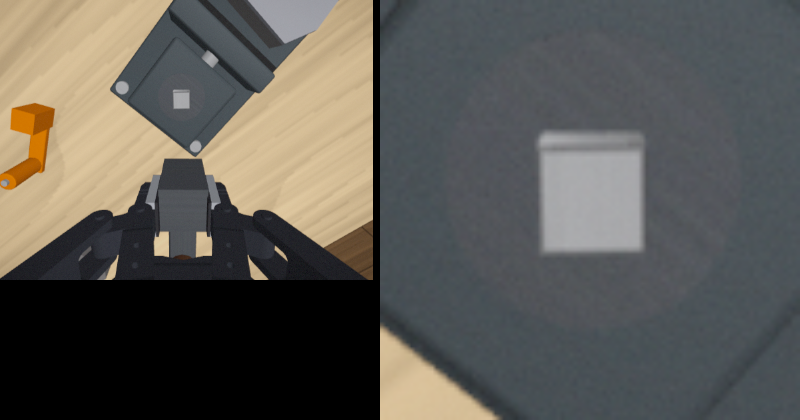

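The shaft's square is now aligned with the picture (and so with the tool): its top is centred at about (272.3,151), with the +x side face showing as a strip above it. The hub's front face is at about rows 238–285. Measuring both precisely with the same camera so that its bias cancels.

```bash
python3 - <<'E'
from h import *
im=camera("wrist"); g=cv2.cvtColor(im,cv2.COLOR_RGB2GRAY).astype(float)
col=g[:,266:279].mean(1); d=np.diff(col)
print("rows 125-170",col[125:170].astype(int)); print("rows 225-300",col[225:300].astype(int))
rw=g[148:158].mean(0); print("cols 252-292",rw[252:292].astype(int))
o,p,Rt=st()
X=lambda w:Rt.inv().apply(w-p)
for r in (138,139,163,164): print(r,X(ray("wrist",(272.3,r),.108)))
print(X(ray("wrist",(260,151),.108)),X(ray("wrist",(284.5,151),.108)))
T=lambda x,y,z:proj("wrist",[p+Rt.apply([x,y,z])])[0]
for dx in(-.002,0,.002): print(dx,"front bottom",T(.014+dx,0,.0365),"front top",T(.014+dx,0,-.0095),"back top",T(-.014+dx,0,-.0095))
E
```

```text
rows 125-170 [ 87  87  86  87  87  88  86  86  86 114 144 151 134 125 156 170 169 170
 170 169 169 169 170 169 169 169 169 169 169 169 169 168 169 169 169 169
 170 152 105  84  85  83  84  84  85]
rows 225-300 [178 180 181 182 182 183 185 186 187 188 189 189 161  82  57  56  57  59
  57  57  57  58  57  59  61  58  57  57  58  59  58  58  58  59  58  57
  58  58  58  58  57  58  57  58  58  58  58  58  58  58  57  58  56  58
  58  57  58  57  59  67  81  85  84  83  85  83  84  85  86  85  84  83
  83  83  84]
cols 252-292 [ 85  84  84  84  85  85  84  88 130 168 168 168 168 168 170 170 170 169
 170 169 169 168 168 169 168 168 168 168 168 168 168 165 123  84  85  86
  87  86  86  86]
138 [ 0.0577 -0.0008  0.0931]
139 [ 0.0571 -0.0008  0.0931]
163 [ 0.0422 -0.0008  0.0931]
164 [ 0.0415 -0.0008  0.0931]
[ 0.0497 -0.0085  0.0931] [0.0497 0.0069 0.0931]
-0.002 front bottom [273.3483 241.6588] front top [272.9325 289.3535] back top [273.0817 351.3417]
0 front bottom [273.3413 237.9588] front top [272.9211 284.6029] back top [273.0716 347.176 ]
0.002 front bottom [273.3343 234.2319] front top [272.9096 279.8059] back top [273.0615 342.9722]
```

```bash
python3 - <<'E'
from h import *
im=camera("wrist"); g=cv2.cvtColor(im,cv2.COLOR_RGB2GRAY).astype(float)
for a in(241,250): rw=g[a:a+4].mean(0); print(a,"L",rw[232:262].astype(int),"R",rw[292:318].astype(int))
o,p,Rt=st(); T=lambda x,y,z:proj("wrist",[p+Rt.apply([x,y,z])])[0]
for y in(-.014,.014): print(T(.014,y,.0365),T(.014,y,.02))
row([.6211-.05*np.cos(np.radians(39))*0,-.0428,.15],141)
E
```

```text
241 L [189 189 189 189 188 189 189 189 189 188 188 187 185 158  66  56  58  56
  58  56  57  58  56  59  58  60  57  58  59  56] R [ 59  59  57  59  58  57  56  58  58  58  58  83 167 199 198 197 194 194
 191 191 191 189 189 189 189 189]
250 L [188 187 185 183 181 179 178 176 175 174 173 160  69  57  57  58  58  58
  59  57  59  58  57  58  58  57  59  57  60  56] R [ 58  59  57  58  60  58  59  59  57  59  57  59  59  88 166 189 189 189
 190 190 190 190 191 190 191 192]
[245.4062 237.9596] [242.4398 251.648 ]
[301.361  237.9283] [304.0867 251.6153]
row xyz [-0.002 -0.002  0.341] turn 0.0003 tcp [ 0.621  -0.0424  0.2011] yaw 141.06 j6 0.611
```

```bash
python3 -m creep '0 0.12 -0.005 0 0; 0 0.333 -0.01 0 0; 0 0.333 -0.01 0.15 0; 0 0.333 -0.01 0.3 0; 0 0.333 -0.01 0.34 0; 0 0.333 -0.01 0.355 0; 0 0.333 -0.01 0.36 0; 0 0.333 -0.01 0.37 0'
```

```text
clock: 9.4
eef_pos: [0.5818, -0.0122, 0.1462]
tool_rot: [0.333, 0.943, 0.0, 0.001]
ft_force: [0.1, -0.6, -5.3]
grip_width: 0.027
grasp_force: 61.1
```

```bash
python3 -m creep '0 0 0 0.007 0; 0 0 0 0.014 0; 0 0 0 0.02 0;0 0 0 0.027 0;0 0 0 0.027 0'
```

```text
clock: 10.02
eef_pos: [0.581, -0.0121, 0.1411]
tool_rot: [0.333, 0.943, -0.0, -0.0]
ft_force: [0.2, -0.5, -5.1]
grip_width: 0.0269
grasp_force: 61.2
```

```bash
python3 -m creep '0 0 0 0.02 0; 0 0 0 0.04 0; 0 0 0 0.06 0; 0 0 0 0.08 0; 0 0 0 0.095 0;0 0 0 0.1 0;0 0 0 0.1 0'
```

```text
clock: 10.9
eef_pos: [0.5811, -0.0121, 0.1262]
tool_rot: [0.333, 0.943, 0.0, 0.0]
ft_force: [-0.6, 0.1, -4.2]
grip_width: 0.0275
grasp_force: 61.3
```

```bash
python3 -m creep '0 0 0 0.004 0; 0 0 0 0.008 0; 0 0 0 0.011 0; 0 0 0 0.011 0'
```

```text
clock: 11.4
eef_pos: [0.5811, -0.0121, 0.1246]
tool_rot: [0.333, 0.943, 0.0, -0.0]
ft_force: [-0.5, -0.7, -4.7]
grip_width: 0.0272
grasp_force: 61.2
```

```bash
python3 -m creep '0 0 0 0.005 0; 0 0 0 0.008 0; 0 0 0 0.008 0'
```

```text
clock: 11.78
eef_pos: [0.5811, -0.0121, 0.1245]
tool_rot: [0.333, 0.943, 0.0, 0.0]
ft_force: [-3.6, -0.3, 5.5]
grip_width: 0.0271
grasp_force: 62.5
```

Seated: contact appears at exactly the expected height (underside 88 mm). Releasing, rising and moving over the grip.

```bash
python3 -m creep '0.3 0 0 0 0; 0.8 0 0 0 0; 1 0 0 0 0; 1 0 0 -0.1 0; 1 0 0 -0.4 0; 1 0 0 -0.5 0; 1 -0.25 0 -0.5 0; 1 -0.5 0 -0.5 0; 1 -0.5 0 -0.5 0;1 -0.5 0 -0.5 0'; python3 - <<'E'
from h import *
im=camera("wrist"); cv2.imwrite("pics/w5.png",im[:,:,::-1])
print([(round(r["conf"],2),np.round(r["at"],4).tolist()) for r in spot_point("crank_handle","wrist")[:2]])
for r in cut_out("crank","wrist")[:3]:
    m=r["pixels"]; q,e=fit("wrist",CR,m,[0.5811,-0.0121,np.radians(-39)],.088); print(m.sum(),q[:2],np.degrees(q[2]),e)
row([.6394,-.0593,.136],141)
E
```

```text
clock: 13.02
eef_pos: [0.6389, -0.059, 0.198]
tool_rot: [0.333, 0.943, -0.0, -0.001]
ft_force: [-0.2, -0.9, -0.3]
grip_width: 0.0855
grasp_force: 0.0
[(0.9, [0.5238, -0.2518, 0.038]), (0.62, [0.643, -0.0607, 0.1257])]
8044 [ 0.5828 -0.0123] -39.17842860623071 0.04677850254970213
5574 [ 0.8359 -0.2321] -61.36028706649101 1.0
row xyz [-0.007 -0.002  0.418] turn 0.0008 tcp [ 0.6388 -0.0585  0.1986] yaw 141.15 j6 0.587
```

View pics/w5.png

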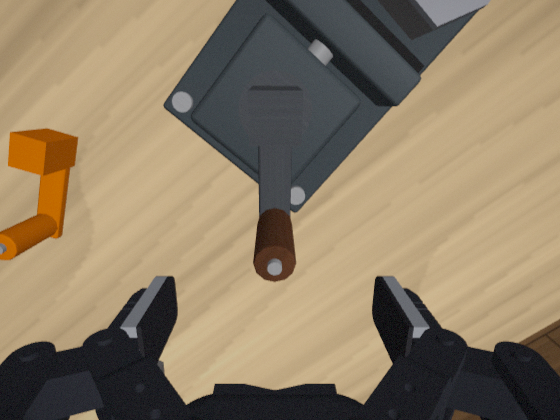

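The crank sits square on the shaft at (275,110), flush with the flange, its grip at (274,250). Descending to take the grip, then a first 60° of winding to check the forces.

```bash
cat >> h.py <<'E'
C0=np.array([.5813,-.0121])
def wind():
    o,p,Rt=st(); d=p[:2]-C0; th=np.degrees(np.arctan2(d[1],d[0])); u=d/np.hypot(*d); t=np.array([u[1],-u[0]]) # clockwise tangent
    f=np.array(o["ft_force"]); print(f"t {o['clock']:.2f} th {th:.1f} r {np.hypot(*d)*1e3:.1f} resist {-f[:2]@t:.2f} radial {f[:2]@u:.2f} fz {f[2]:.1f} z {p[2]:.4f} w {o['grip_width']:.4f}")
E
python3 -m creep '1 -0.004 -0.002 0.2 0; 1 -0.004 -0.002 0.38 0; 1 -0.004 -0.002 0.415 0; 1 -0.004 -0.002 0.415 0; 0.3 -0.004 -0.002 0.415 0; 0.1 -0.004 -0.002 0.415 0; 0 -0.004 -0.002 0.415 0; 0 -0.004 -0.002 0.415 0;0 -0.004 -0.002 0.415 0;0 -0.004 -0.002 0.415 0' && python3 -c "
from h import *
wind()"
```

```text
clock: 14.42
eef_pos: [0.6401, -0.0599, 0.1366]
tool_rot: [0.333, 0.943, 0.0, 0.0]
ft_force: [0.6, 0.8, 2.0]
grip_width: 0.0228
grasp_force: 58.6
t 14.43 th -39.1 r 75.8 resist 1.00 radial -0.03 fz 2.0 z 0.1366 w 0.0228
```

```bash
python3 -m creep '0 0.004 -0.065 0 0; 0 0.017 -0.129 0 0; 0 0.067 -0.25 0 0; 0 0.146 -0.354 0 0' && python3 -c "
from h import *
wind()"
```

```text
clock: 14.92
eef_pos: [0.5919, -0.0872, 0.1379]
tool_rot: [0.333, 0.943, 0.002, 0.003]
ft_force: [5.7, 4.3, 4.9]
grip_width: 0.0228
grasp_force: 59.4
t 14.93 th -82.0 r 75.8 resist 6.20 radial -3.49 fz 4.9 z 0.1379 w 0.0228
```

```bash
python3 -m creep '0 0.104 -0.079 0 0; 0 0.224 -0.129 0 0; 0 0.354 -0.146 0 0; 0 0.483 -0.129 0 0; 0 0.604 -0.079 0 0; 0 0.707 0 0 0; 0 0.787 0.104 0 0; 0 0.837 0.224 0 0; 0 0.854 0.354 0 0' && python3 -c "
from h import *
wind()"
```

```text
clock: 16.05
eef_pos: [0.5168, 0.0331, 0.1387]
tool_rot: [0.334, 0.943, -0.003, -0.004]
ft_force: [-15.8, -1.8, 20.9]
grip_width: 0.0228
grasp_force: 63.6
t 16.05 th 144.9 r 78.8 resist 10.58 radial 11.93 fz 20.9 z 0.1387 w 0.0228
```

```bash
python3 -m creep '0 0 0 0 0; 0 0 0 0 0' && python3 - <<'E'
from h import *
wind(); o,p,Rt=st(); print(o["ft_force"],o["ft_torque"],o["joint_pos"],Rt.as_matrix())
im=camera("wrist"); cv2.imwrite("pics/w6.png",im[:,:,::-1])
E
```

```text
clock: 16.3
eef_pos: [0.5185, 0.0354, 0.1384]
tool_rot: [0.332, 0.943, 0.0, -0.003]
ft_force: [-14.9, 4.5, 23.5]
grip_width: 0.0224
grasp_force: 63.9
t 16.30 th 142.9 r 78.7 resist 5.41 radial 14.62 fz 23.5 z 0.1384 w 0.0224
[-14.9231   4.5051  23.5   ] [ 0.811   2.9099 -0.0278] [ 0.0665  0.3622 -0.138   1.0768  0.0029  0.744 ] [[-0.7791  0.6269 -0.0064]
 [ 0.6269  0.7791  0.0025]
 [ 0.0065 -0.002  -1.    ]]
```

View pics/w6.png

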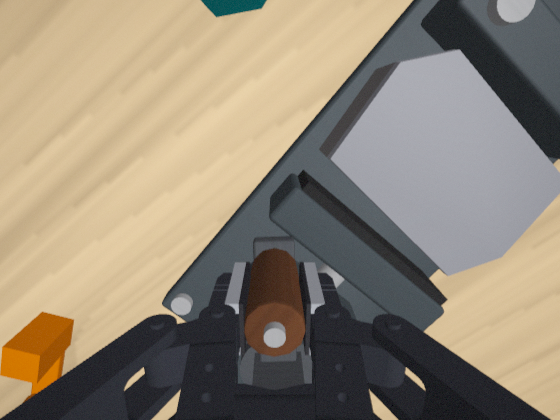

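```bash
python3 - <<'E'
from h import *
wind(); o,p,Rt=st()
for z in(.155,.158): 
    w=ray("wrist",(274.5,335),z); print(z,w,Rt.inv().apply(w-p),np.linalg.norm(w[:2]-C0))
for c in("top","side"):
    camera(c); print(c,[(round(r["conf"],2),np.round(r["at"],4).tolist()) for r in spot_point("crank_handle",c)[:4]],[(round(r["conf"],2),np.round(r["at"],4).tolist()) for r in spot_point("crank",c)[:4]])
wind()
im=camera("side"); k=proj("side",[[.56,.01,.12]])[0].astype(int); 
cv2.imwrite("pics/s1.png",cv2.resize(im[k[1]-55:k[1]+55,k[0]-70:k[0]+70],(760,597),interpolation=cv2.INTER_CUBIC)[:,:,::-1])
E
```

```text
t 16.35 th 142.9 r 78.7 resist 4.85 radial 16.08 fz 24.6 z 0.1384 w 0.0220
0.155 [0.5211 0.034  0.155 ] [-0.0027  0.0006 -0.0166] 0.07581700913164022
0.158 [0.5194 0.0355 0.158 ] [-0.0004  0.0006 -0.0196] 0.07809690363508008
top [(0.78, [0.3321, -0.3348, 0.0368])] [(0.74, [0.4797, -0.1856, -0.0016])]
side [(0.89, [0.5248, -0.2519, 0.0385]), (0.8, [0.5196, 0.0361, 0.1312]), (0.72, [0.3263, -0.3415, 0.0412])] [(0.91, [0.58, -0.011, 0.0868]), (0.8, [0.4817, -0.1876, -0.0008]), (0.77, [0.3959, -0.3759, 0.0039])]
t 16.65 th 142.9 r 78.7 resist 4.25 radial 16.54 fz 23.3 z 0.1384 w 0.0223
```

View pics/s1.png

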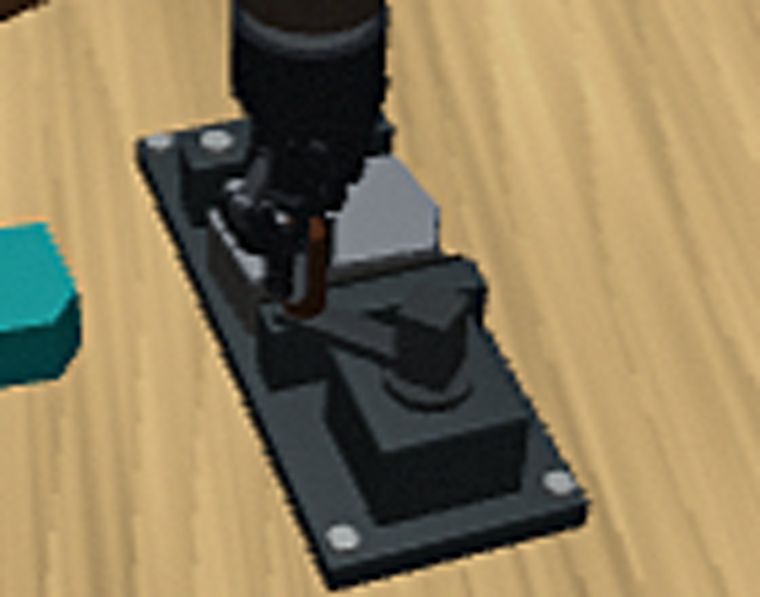

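The crank is still on its shaft, but the tool carries a 15 N outward and 23 N upward load. I'll open, let it relax, and see where tool and crank really are.

```bash
python3 -m creep '0.3 0 0 0 0; 0.6 0 0 0 0; 0.6 0 0 0 0; 0.6 0 0 0 0' && python3 - <<'E'
from h import *
wind(); o,p,Rt=st(); print(o["ft_force"],o["ft_torque"])
im=camera("wrist"); cv2.imwrite("pics/w7.png",im[:,:,::-1])
g=cv2.cvtColor(im,cv2.COLOR_RGB2GRAY)
cs=cv2.findContours((g[300:380,240:310]>130).astype(np.uint8),0,1)[0]
c=max(cs,key=cv2.contourArea); m=cv2.minEnclosingCircle(c)[0]; px=(m[0]+240,m[1]+300); w=ray("wrist",px,.155); print(px,w,np.linalg.norm(w[:2]-C0),Rt.inv().apply(w-p))
E
```

```text
clock: 17.2
eef_pos: [0.5229, 0.0341, 0.1357]
tool_rot: [0.333, 0.943, -0.0, -0.0]
ft_force: [0.4, -0.8, 0.6]
grip_width: 0.0512
grasp_force: 0.0
t 17.20 th 141.6 r 74.5 resist 0.44 radial -0.79 fz 0.6 z 0.1357 w 0.0512
[ 0.3503 -0.8381  0.5535] [ 0.0059  0.0067 -0.0187]
(263.7844829559326, 333.43103408813477) [0.521  0.0316 0.155 ] 0.07453350123371374 [-0.     -0.0032 -0.0193]
```

```bash
python3 - <<'E'
from h import *
for cam in("wrist","side"):
    camera(cam)
    for r in cut_out("crank",cam)[:3]:
        m=r["pixels"]; ys,xs=np.nonzero(m); 
        if cam=="wrist": 
            # judge only outside finger area: keep tall grip; use z variants
            for z in(.088,.092): 
                v=np.zeros(m.shape); v[:, 225:325]=1; v[400:]=0
                q,e=fit(cam,CR,m*v,[.5813,-.0121,np.radians(141.6)],z,v); print(cam,m.sum(),(ys.min(),ys.max(),xs.min(),xs.max()),z,q[:2],np.degrees(q[2]),e)
        elif abs(xs.mean()-proj(cam,[[.56,.01,.12]])[0][0])<25: print(cam,m.sum(),(ys.min(),ys.max(),xs.min(),xs.max()))
    print([(round(r["conf"],2),np.round(r["at"],4).tolist()) for r in spot_point("crank_handle",cam)[:3]],[(round(r["conf"],2),np.round(r["at"],4).tolist()) for r in spot_point("crank",cam)[:3]])
E
```

```text
wrist 3481 (np.int64(309), np.int64(380), np.int64(0), np.int64(67)) 0.088 [ 0.5813 -0.0121] 141.6 infh.py:35: RuntimeWarning: divide by zero encountered in scalar divide
  f=lambda q:(abs(render(cam,parts,[pose[0]+q[0]*.01,pose[1]+q[1]*.01,pose[2]+q[2]*.1],z)-mk)*v).sum()/mk.sum()
  np.max(np.abs(fsim[0] - fsim[1:])) <= fatol):
Traceback (most recent call last):
  File "h.py", line 36, in fit
    r=minimize(f,[0,0,0],method="Nelder-Mead",options=dict(initial_simplex=[[0,0,0],[.5,0,0],[0,.5,0],[0,0,1]],xatol=.005,fatol=1e-4))
  File "h.py", line 35, in <lambda>
    f=lambda q:(abs(render(cam,parts,[pose[0]+q[0]*.01,pose[1]+q[1]*.01,pose[2]+q[2]*.1],z)-mk)*v).sum()/mk.sum()
                    ~~~~~~^^^^^^^^^^^^^^^^^^^^^^^^^^^^^^^^^^^^^^^^^^^^^^^^^^^^^^^^^^^^^^^^^
  File "h.py", line 30, in render
    X=Rz.apply(p)+[pose[0],pose[1],z]; h=cv2.convexHull((proj(cam,X)*S+S/2-.5).astype(np.float32))
                                                         ~~~~^^^^^^^
  File "h.py", line 20, in proj
    P=camera_params(c); q=R.from_quat(P["attitude"]).inv().apply(np.atleast_2d(X)-np.array(P["eye"])); q=q@np.array(P["camera_matrix"]).T
ValueError: time passes only in moves, steps and waits
```

```bash
python3 -m creep '1 0 0 0 0; 1 0 0 -0.2 0; 1 0 0 -0.55 0; 1 -0.3 0 -0.7 0; 1 -0.5 0 -0.7 0; 1 -0.5 0 -0.7 0;1 -0.5 0 -0.7 0' && python3 - <<'E'
from h import *
im=camera("wrist"); o,p,Rt=st(); print(p,yaw(Rt))
for r in cut_out("crank","wrist")[:3]:
    m=r["pixels"]; ys,xs=np.nonzero(m); print(m.sum(),ys.min(),ys.max(),xs.min(),xs.max())
    if abs(xs.mean()-275)<60:
        for z in(.088,.092,.098):
            q,e=fit("wrist",CR,m,[.5813,-.0121,np.radians(141.6)],z); print(z,q[:2],np.degrees(q[2]),e)
print([(round(r["conf"],2),np.round(r["at"],4).tolist()) for r in spot_point("crank_handle","wrist")[:3]])
E
```

```text
clock: 18.23
eef_pos: [0.5807, -0.0126, 0.2405]
tool_rot: [0.333, 0.943, -0.0, -0.001]
ft_force: [-0.2, 0.3, -0.0]
grip_width: 0.0854
grasp_force: 0.0
[ 0.5806 -0.0123  0.2406] 141.12866393989168
5138 87 239 249 295
0.088 [ 0.5815 -0.0114] 144.33148166970074 0.03656110945740695
0.092 [ 0.581  -0.0109] 144.32119719849607 0.045075141773330586
0.098 [ 0.5808 -0.0108] 144.21943403570566 0.09082652134423251
3646 197 309 42 110
[(0.96, [0.5175, 0.0343, 0.1274]), (0.58, [0.5253, -0.2502, 0.0397])]
```

The crank has settled flat on its seat (fit at z = 88 mm, angle 144.3°). Dragging the grip rocks it, so I'll turn it by the hub instead, which needs no side load and lets me read the torque directly. First the wrist goes round to gain turning range.

```bash
python3 -m creep '1 0 0.007 0 -0.055; 1 0 0.007 0 -0.11; 1 0 0.007 0 -0.165; 1 0 0.007 0 -0.22; 1 0 0.007 0 -0.275; 1 0 0.007 0 -0.33; 1 0 0.007 0 -0.385; 1 0 0.007 0 -0.44; 1 0 0.007 0 -0.495; 1 0 0.007 0 -0.55; 1 0 0.007 0 -0.605; 1 0 0.007 0 -0.66' && python3 -m creep '1 0 0 0 -0.055; 1 0 0 0 -0.11; 1 0 0 0 -0.165; 1 0 0 0 -0.22; 1 0 0 0 -0.275; 1 0 0 0 -0.33; 1 0 0 0 -0.358; 1 0 0 0 -0.358; 1 0 0 0 -0.358' && python3 -c "
from h import *
row([.5814,-.0118,.1265],144.3)"
```

```text
clock: 19.88
eef_pos: [0.5815, -0.0113, 0.2412]
tool_rot: [-0.645, 0.764, 0.0, -0.0]
ft_force: [-0.5, -0.3, -0.4]
grip_width: 0.0853
grasp_force: 0.0
clock: 21.0
eef_pos: [0.5818, -0.0116, 0.2412]
tool_rot: [0.952, -0.307, -0.0, -0.0]
ft_force: [-0.5, 0.1, -0.1]
grip_width: 0.0853
grasp_force: 0.0
row xyz [-0.001  0.003  0.765] turn 0.0 tcp [ 0.5818 -0.0116  0.2412] yaw -35.7 j6 -2.538
```

```bash
python3 -m creep '1 0 0.003 0.3 0; 1 0 0.003 0.6 0; 1 0 0.003 0.74 0; 1 0 0.003 0.755 0; 0.3 0 0.003 0.755 0; 0.1 0 0.003 0.755 0; 0 0 0.003 0.755 0; 0 0 0.003 0.755 0; 0 0 0.003 0.755 0' && python3 -c "
from h import *
o,p,Rt=st(); print(o['ft_force'],o['ft_torque'],p,yaw(Rt),o['joint_pos'][5])"
```

```text
clock: 22.12
eef_pos: [0.5823, -0.0127, 0.1291]
tool_rot: [0.952, -0.306, 0.001, 0.0]
ft_force: [-1.2, -1.3, 5.6]
grip_width: 0.0267
grasp_force: 60.4
[-1.1531 -1.2887  5.6281] [-0.244   0.4043  0.0686] [ 0.5823 -0.0127  0.1291] -35.67309878816675 -2.5404950262347388
```

```bash
cat >> h.py <<'E'
def tq():
    o,p,Rt=st(); print(f"t {o['clock']:.2f} yaw {yaw(Rt):.1f} j6 {np.degrees(o['joint_pos'][5]):.1f} F",np.round(o['ft_force'],1),"T",np.round(o['ft_torque'],3),p,round(o['grip_width'],4))
E
python3 -m creep '0 0 0 0 0.05; 0 0 0 0 0.1; 0 0 0 0 0.15; 0 0 0 0 0.2' && python3 -c "
from h import *
tq();camera('top');tq()"
```

```text
clock: 22.62
eef_pos: [0.5814, -0.0135, 0.1291]
tool_rot: [0.809, -0.587, 0.001, 0.001]
ft_force: [-3.1, -5.0, 8.2]
grip_width: 0.0271
grasp_force: 60.8
t 22.62 yaw -71.9 j6 -109.3 F [-3.1 -5.   8.2] T [-0.709  0.961  0.553] [ 0.5814 -0.0135  0.1291] 0.0271
t 22.68 yaw -72.2 j6 -109.1 F [-3.3 -3.7  7.7] T [-0.638  0.721  0.277] [ 0.5814 -0.0134  0.1291] 0.0273
```

```bash
python3 -m creep '0 0 0 0 0.04; 0 0 0 0 0.08; 0 0 0 0 0.12; 0 0 0 0 0.16; 0 0 0 0 0.2; 0 0 0 0 0.22; 0 0 0 0 0.24' && python3 -c "
from h import *
tq()" && python3 -m creep '0 0 0 0 0.02; 0 0 0 0 0.04' && python3 -c "
from h import *
tq();camera('top');tq()" &&  python3 -m creep '0 0 0 0 0.02; 0 0 0 0 0.04;0 0 0 0 0.06' && python3 -c "
from h import *
tq();camera('top');tq()"
```

```text
clock: 23.55
eef_pos: [0.5801, -0.0134, 0.1291]
tool_rot: [-0.538, 0.843, -0.0, -0.002]
ft_force: [-7.2, -3.7, 11.3]
grip_width: 0.0272
grasp_force: 61.2
t 23.55 yaw -114.9 j6 -66.3 F [-7.2 -3.7 11.3] T [-0.727  1.538  0.569] [ 0.5801 -0.0134  0.1291] 0.0272
clock: 23.8
eef_pos: [0.5799, -0.0133, 0.1291]
tool_rot: [-0.484, 0.875, -0.0, -0.002]
ft_force: [-8.1, -5.3, 10.5]
grip_width: 0.0268
grasp_force: 61.2
t 23.80 yaw -122.1 j6 -59.1 F [-8.1 -5.3 10.5] T [-0.617  1.528  0.559] [ 0.5799 -0.0133  0.1291] 0.0268
t 23.85 yaw -122.2 j6 -59.0 F [-9.3 -4.2 10.6] T [-0.594  1.544  0.474] [ 0.5799 -0.0133  0.1291] 0.0269
clock: 24.22
eef_pos: [0.5796, -0.0131, 0.1291]
tool_rot: [-0.399, 0.917, -0.0, -0.002]
ft_force: [-7.9, -3.1, 10.8]
grip_width: 0.0274
grasp_force: 61.3
t 24.23 yaw -132.9 j6 -48.3 F [-7.9 -3.1 10.8] T [-0.515  1.649  0.598] [ 0.5796 -0.0131  0.1291] 0.0274
t 24.27 yaw -133.0 j6 -48.2 F [-8.2 -4.4 10.9] T [-0.508  1.652  0.453] [ 0.5796 -0.0132  0.1291] 0.0268
```

```bash
python3 -m creep '0 0.008 0.003 -0.004 0; 0 0.015 0.006 -0.007 0; 0 0.015 0.006 -0.007 0.02; 0 0.015 0.006 -0.007 0.04' && python3 -c "
from h import *
tq()" && python3 -m creep '0 0 0 0 0.02; 0 0 0 0 0.04' && python3 -c "
from h import *
tq();camera('top');tq()"
```

```text
clock: 24.78
eef_pos: [0.5793, -0.0131, 0.1291]
tool_rot: [-0.341, 0.94, 0.0, -0.0]
ft_force: [-3.8, -1.1, 5.0]
grip_width: 0.0273
grasp_force: 60.4
t 24.77 yaw -140.1 j6 -41.2 F [-3.8 -1.1  5. ] T [0.024 0.535 0.503] [ 0.5793 -0.0131  0.1291] 0.0273
clock: 25.02
eef_pos: [0.5792, -0.0129, 0.1292]
tool_rot: [-0.281, 0.96, 0.0, -0.0]
ft_force: [-3.4, -0.4, 3.9]
grip_width: 0.0269
grasp_force: 60.4
t 25.02 yaw -147.3 j6 -34.0 F [-3.4 -0.4  3.9] T [0.046 0.628 0.473] [ 0.5792 -0.0129  0.1292] 0.0269
t 25.07 yaw -147.4 j6 -33.9 F [-4.  -0.3  4.9] T [0.063 0.564 0.384] [ 0.5792 -0.0129  0.1291] 0.0268
```

```bash
python3 -m creep '0 0.003 0.003 0 0.02; 0 0.006 0.003 0 0.04; 0 0.006 0.003 0 0.06; 0 0.006 0.003 0 0.08' && python3 -c "
from h import *
tq()" && python3 -m creep '0 0 0 0 0.02; 0 0 0 0 0.04; 0 0 0 0 0.06; 0 0 0 0 0.08' && python3 -c "
from h import *
tq();camera('top');tq()"
```

```text
clock: 25.58
eef_pos: [0.5789, -0.0126, 0.1291]
tool_rot: [-0.16, 0.987, 0.001, 0.0]
ft_force: [-1.8, 1.9, 4.1]
grip_width: 0.0273
grasp_force: 60.2
t 25.57 yaw -161.6 j6 -19.6 F [-1.8  1.9  4.1] T [0.28  0.352 0.489] [ 0.5789 -0.0126  0.1291] 0.0273
clock: 26.08
eef_pos: [0.5788, -0.0121, 0.1291]
tool_rot: [-0.035, 0.999, 0.001, 0.0]
ft_force: [-2.6, 2.2, 3.9]
grip_width: 0.0268
grasp_force: 60.2
t 26.07 yaw -176.0 j6 -5.2 F [-2.6  2.2  3.9] T [0.511 0.384 0.456] [ 0.5788 -0.0121  0.1291] 0.0268
t 26.12 yaw -176.1 j6 -5.2 F [-2.6  2.4  3.8] T [0.593 0.338 0.344] [ 0.5788 -0.0122  0.1291] 0.027
```

```bash
python3 -m creep '0 0 0 0 0.025; 0 0 0 0 0.05; 0 0 0 0 0.075; 0 0 0 0 0.1' && python3 -c "
from h import *
tq()" && python3 -m creep '0 0 0 0 0.02; 0 0 0 0 0.04; 0 0 0 0 0.06; 0 0 0 0 0.08' && python3 -c "
from h import *
tq();camera('top');tq()"
```

```text
clock: 26.62
eef_pos: [0.5788, -0.0116, 0.1291]
tool_rot: [0.122, 0.993, 0.002, 0.0]
ft_force: [-1.9, 4.9, 4.2]
grip_width: 0.0269
grasp_force: 60.3
t 26.62 yaw 166.0 j6 12.7 F [-1.9  4.9  4.2] T [0.881 0.313 0.504] [ 0.5788 -0.0116  0.1291] 0.0269
clock: 27.12
eef_pos: [0.5789, -0.0112, 0.1292]
tool_rot: [0.245, 0.97, 0.002, -0.0]
ft_force: [-2.4, 5.8, 3.7]
grip_width: 0.0272
grasp_force: 60.2
t 27.12 yaw 151.7 j6 27.1 F [-2.4  5.8  3.7] T [1.034 0.237 0.538] [ 0.5789 -0.0112  0.1292] 0.0272
t 27.18 yaw 151.6 j6 27.2 F [-2.7  5.6  3.3] T [1.001 0.223 0.419] [ 0.5789 -0.0112  0.1291] 0.0273
```

```bash
python3 - <<'E'
from h import *
camera("top")
for t in("jaw","stone","fence"): print(t,[(round(r["conf"],2),np.round(r["at"],4).tolist()) for r in spot_point(t,"top")[:2]])
E
```

```text
jaw [(0.59, [0.5791, 0.0064, 0.0002])]
stone [(0.93, [0.5509, 0.1401, 0.0194]), (0.8, [0.3322, 0.1244, -0.0044])]
fence [(0.89, [0.5429, 0.1948, 0.0177]), (0.54, [0.5634, 0.4518, -0.0027])]
```

```bash
python3 -m creep '0 0.004 0.004 0 0.02; 0 0.008 0.008 0 0.04; 0 0.008 0.008 0 0.06; 0 0.008 0.008 0 0.08' && python3 -c "
from h import *
tq()" && python3 -m creep '0 0 0 0 0.02; 0 0 0 0 0.04; 0 0 0 0 0.06; 0 0 0 0 0.08' && python3 -c "
from h import *
tq();camera('top');tq()"
```

```text
clock: 27.88
eef_pos: [0.5791, -0.0107, 0.1291]
tool_rot: [0.365, 0.931, 0.001, 0.001]
ft_force: [0.2, 2.4, 2.4]
grip_width: 0.027
grasp_force: 60.1
t 27.88 yaw 137.2 j6 41.7 F [0.2 2.4 2.4] T [ 0.445 -0.157  0.494] [ 0.5791 -0.0107  0.1291] 0.027
clock: 28.38
eef_pos: [0.5794, -0.0104, 0.1291]
tool_rot: [0.478, 0.878, 0.002, 0.001]
ft_force: [0.4, 4.0, 2.4]
grip_width: 0.027
grasp_force: 60.0
t 28.38 yaw 122.8 j6 56.1 F [0.4 4.  2.4] T [ 0.584 -0.297  0.51 ] [ 0.5794 -0.0104  0.1291] 0.027
t 28.43 yaw 122.7 j6 56.2 F [0.7 2.4 1.5] T [ 0.695 -0.308  0.375] [ 0.5794 -0.0104  0.1291] 0.0272
```

```bash
python3 -m creep '0 0 0.006 0 0.02; 0 0 0.009 0 0.04; 0 0 0.009 0 0.06; 0 0 0.009 0 0.08' && python3 -c "
from h import *
tq()" && python3 -m creep '0 0 0 0 0.02; 0 0 0 0 0.04; 0 0 0 0 0.06; 0 0 0 0 0.08' && python3 -c "
from h import *
tq();camera('top');tq()
print([np.round(r['at'],4).tolist() for r in spot_point('stone','top')[:2]])"
```

```text
clock: 28.92
eef_pos: [0.5799, -0.0101, 0.1291]
tool_rot: [0.585, 0.811, 0.001, 0.0]
ft_force: [-1.5, 4.2, 2.5]
grip_width: 0.0274
grasp_force: 60.1
t 28.93 yaw 108.4 j6 70.5 F [-1.5  4.2  2.5] T [0.451 0.    0.495] [ 0.5799 -0.0101  0.1291] 0.0274
clock: 29.42
eef_pos: [0.5803, -0.01, 0.1292]
tool_rot: [0.682, 0.732, 0.001, 0.0]
ft_force: [0.8, 3.1, 1.3]
grip_width: 0.027
grasp_force: 60.0
t 29.43 yaw 94.0 j6 84.9 F [0.8 3.1 1.3] T [ 0.554 -0.19   0.527] [ 0.5803 -0.01    0.1292] 0.027
t 29.48 yaw 94.0 j6 85.0 F [1.8 3.4 2.2] T [ 0.579 -0.217  0.402] [ 0.5803 -0.01    0.1292] 0.0271
[[0.5504, 0.1414, 0.0224], [0.3337, 0.1234, -0.0024]]
```

```bash
python3 -m creep '0 0.004 0.004 0 0.02; 0 0.004 0.004 0 0.04; 0 0.004 0.004 0 0.06; 0 0.004 0.004 0 0.08' && python3 -c "
from h import *
tq()" && python3 -m creep '0 0 0 0 0.02; 0 0 0 0 0.04; 0 0 0 0 0.06' && python3 -c "
from h import *
tq();camera('top');tq()
print([np.round(r['at'],4).tolist() for r in spot_point('stone','top')[:2]])"
```

```text
clock: 30.02
eef_pos: [0.5808, -0.01, 0.1292]
tool_rot: [0.768, 0.64, 0.001, 0.0]
ft_force: [2.5, 2.3, 1.9]
grip_width: 0.0272
grasp_force: 60.0
t 30.02 yaw 79.6 j6 99.4 F [2.5 2.3 1.9] T [ 0.523 -0.339  0.543] [ 0.5808 -0.01    0.1292] 0.0272
clock: 30.4
eef_pos: [0.5811, -0.01, 0.1292]
tool_rot: [0.825, 0.565, 0.001, 0.001]
ft_force: [4.3, 2.6, 1.4]
grip_width: 0.0271
grasp_force: 59.9
t 30.40 yaw 68.8 j6 110.2 F [4.3 2.6 1.4] T [ 0.399 -0.562  0.522] [ 0.5811 -0.01    0.1292] 0.0271
t 30.45 yaw 68.7 j6 110.3 F [2.7 3.4 0.7] T [ 0.454 -0.529  0.378] [ 0.5811 -0.01    0.1292] 0.0273
[[0.3355, 0.1265, -0.0028], [0.5501, 0.1453, 0.0206]]
```

```bash
python3 -m creep '0 -0.003 0.006 0 0.02; 0 -0.003 0.008 0 0.04; 0 -0.003 0.008 0 0.06; 0 -0.003 0.008 0 0.08' && python3 -c "
from h import *
tq()" && python3 -m creep '0 0 0 0 0.02; 0 0 0 0 0.04; 0 0 0 0 0.06; 0 0 0 0 0.08' && python3 -c "
from h import *
tq();camera('top');tq()
print([np.round(r['at'],4).tolist() for r in spot_point('stone','top')[:2]])"
```

```text
clock: 31.0
eef_pos: [0.5816, -0.0103, 0.1292]
tool_rot: [0.889, 0.458, 0.001, -0.0]
ft_force: [3.0, 4.5, 1.5]
grip_width: 0.0271
grasp_force: 60.0
t 31.00 yaw 54.5 j6 124.5 F [3.  4.5 1.5] T [ 0.73  -0.485  0.52 ] [ 0.5816 -0.0103  0.1292] 0.0271
clock: 31.5
eef_pos: [0.5819, -0.0106, 0.1292]
tool_rot: [0.94, 0.342, 0.001, -0.0]
ft_force: [3.1, 2.9, 1.1]
grip_width: 0.027
grasp_force: 59.9
t 31.50 yaw 40.0 j6 138.9 F [3.1 2.9 1.1] T [ 0.634 -0.618  0.543] [ 0.5819 -0.0106  0.1292] 0.027
t 31.55 yaw 40.0 j6 139.0 F [3.2 3.7 1. ] T [ 0.725 -0.647  0.4  ] [ 0.5819 -0.0106  0.1292] 0.0272
[[0.5475, 0.1444, 0.0218], [0.3349, 0.1278, -0.0037]]
```

```bash
python3 -m creep '0 0.003 0.004 0 0.02; 0 0.003 0.006 0 0.04; 0 0.003 0.006 0 0.06; 0 0.003 0.006 0 0.08' && python3 -c "
from h import *
tq()" && python3 -m creep '0 0 0 0 0.02; 0 0 0 0 0.04; 0 0 0 0 0.06; 0 0 0 0 0.08' && python3 -c "
from h import *
tq();camera('top');tq()
print([np.round(r['at'],4).tolist() for r in spot_point('stone','top')[:2]],[np.round(r['at'],4).tolist() for r in spot_point('fence','top')[:2]])"
```

```text
clock: 32.1
eef_pos: [0.5822, -0.011, 0.1292]
tool_rot: [0.975, 0.222, 0.001, -0.001]
ft_force: [2.4, 3.4, 3.0]
grip_width: 0.0271
grasp_force: 60.0
t 32.10 yaw 25.6 j6 153.2 F [2.4 3.4 3. ] T [ 0.665 -0.309  0.499] [ 0.5822 -0.011   0.1292] 0.0271
clock: 32.6
eef_pos: [0.5824, -0.0114, 0.1292]
tool_rot: [0.995, 0.098, 0.001, -0.0]
ft_force: [2.2, 3.3, 0.8]
grip_width: 0.0269
grasp_force: 60.0
t 32.60 yaw 11.2 j6 167.6 F [2.2 3.3 0.8] T [ 0.509 -0.416  0.499] [ 0.5824 -0.0114  0.1292] 0.0269
t 32.65 yaw 11.1 j6 167.7 F [2.4 2.4 1.4] T [ 0.565 -0.428  0.345] [ 0.5824 -0.0114  0.1292] 0.0271
[[0.332, 0.1244, -0.0025], [0.5452, 0.1472, 0.02]] [[0.5427, 0.1993, 0.0221], [0.6979, -0.318, 0.0018]]
```

```bash
python3 -m creep '0.4 0 0 0 0; 1 0 0 0 0; 1 0 0 0 0; 1 0 0 -0.15 0; 1 -0.006 -0.004 -0.45 0; 1 -0.006 -0.004 -0.5 -0.055; 1 -0.006 -0.004 -0.5 -0.11; 1 -0.006 -0.004 -0.5 -0.165; 1 -0.006 -0.004 -0.5 -0.22; 1 -0.006 -0.004 -0.5 -0.275; 1 -0.006 -0.004 -0.5 -0.33; 1 -0.006 -0.004 -0.5 -0.385' && python3 -m creep '1 0 0 0 -0.055; 1 0 0 0 -0.11; 1 0 0 0 -0.165; 1 0 0 0 -0.22; 1 0 0 0 -0.275; 1 0 0 0 -0.33; 1 0 0 0 -0.385; 1 0 0 0 -0.44; 1 0 0 0 -0.495; 1 0 0 0 -0.55; 1 0 0 0 -0.6;1 0 0 0 -0.615' && python3 - <<'E'
from h import *
tq(); camera("wrist"); o,p,Rt=st()
for r in cut_out("crank","wrist")[:2]:
    m=r["pixels"]; ys,xs=np.nonzero(m)
    if abs(xs.mean()-275)<60:
        q,e=fit("wrist",CR,m,[.5811,-.0117,np.radians(11)],.088); print(q[:2],np.degrees(q[2]),e); row([.5809,-.0117,.1285],np.degrees(q[2]))
E
```

```text
clock: 34.25
eef_pos: [0.5804, -0.0116, 0.2038]
tool_rot: [0.762, 0.648, -0.0, -0.0]
ft_force: [0.5, -0.8, -0.6]
grip_width: 0.0851
grasp_force: 0.0
clock: 35.75
eef_pos: [0.5804, -0.0116, 0.2038]
tool_rot: [-0.098, 0.995, -0.0, -0.0]
ft_force: [0.3, 1.4, -0.7]
grip_width: 0.0858
grasp_force: 0.0
t 35.75 yaw -168.7 j6 -12.4 F [ 0.3  1.4 -0.7] T [-0.01   0.032 -0.009] [ 0.5804 -0.0116  0.2038] 0.0858
[ 0.5079 -0.0286] 13.594330505384713 0.2467897465716916
row xyz [-0.003 -0.002  0.502] turn -0.0137 tcp [ 0.5804 -0.0115  0.2038] yaw -168.87 j6 -0.214
```

```bash
python3 - <<'E'
from h import *
camera("wrist")
for r in cut_out("crank","wrist")[:2]:
    m=r["pixels"]; ys,xs=np.nonzero(m)
    if abs(xs.mean()-275)<60:
        v=np.ones(m.shape); v[230:]=0
        q,e=fit("wrist",CR,m*v,[.5809,-.0117,np.radians(-168.9)],.088,v); print(q[:2],np.degrees(q[2]),e,ys.min(),ys.max()); row([.5809,-.0117,.1285],np.degrees(q[2]))
E
```

```text
[ 0.5816 -0.0115] -167.8071760442483 0.03298718451111014 85 261
row xyz [-0.003 -0.002  0.502] turn -0.0061 tcp [ 0.5805 -0.0114  0.2038] yaw -168.91 j6 -0.213
```

```bash
python3 -m creep '1 -0.003 0 0.25 -0.004; 1 -0.003 0 0.45 -0.004; 1 -0.003 0 0.5 -0.004; 1 -0.003 0 0.5 -0.004; 0.3 -0.003 0 0.5 -0.004; 0.1 -0.003 0 0.5 -0.004; 0 -0.003 0 0.5 -0.004; 0 -0.003 0 0.5 -0.004; 0 -0.003 0 0.49 -0.004' && python3 -c "
from h import *
tq()" && python3 -m creep '0 0 0 0 0.02; 0 0 0 0 0.04; 0 0 0 0 0.06' && python3 -c "
from h import *
tq();camera('top');tq()
print([np.round(r['at'],4).tolist() for r in spot_point('stone','top')[:2]],[np.round(r['at'],4).tolist() for r in spot_point('fence','top')[:2]])"
```

```text
clock: 37.08
eef_pos: [0.5815, -0.0115, 0.1299]
tool_rot: [-0.103, 0.995, -0.0, 0.0]
ft_force: [4.4, -1.6, -8.1]
grip_width: 0.0269
grasp_force: 59.6
t 37.08 yaw -168.1 j6 -13.0 F [ 4.4 -1.6 -8.1] T [-0.324 -1.032  0.077] [ 0.5815 -0.0115  0.1299] 0.0269
clock: 37.45
eef_pos: [0.5816, -0.0117, 0.1299]
tool_rot: [-0.009, 1.0, -0.001, 0.0]
ft_force: [3.7, -2.0, -4.1]
grip_width: 0.0266
grasp_force: 60.4
t 37.45 yaw -179.0 j6 -2.1 F [ 3.7 -2.  -4.1] T [-0.475 -0.597  0.465] [ 0.5816 -0.0117  0.1299] 0.0266
t 37.50 yaw -179.1 j6 -2.0 F [ 3.7 -2.1 -3.3] T [-0.462 -0.666  0.349] [ 0.5816 -0.0117  0.1299] 0.0269
[[0.3342, 0.1278, -0.0018], [0.5435, 0.1472, 0.0214]] [[0.5422, 0.1971, 0.0211]]
```

```bash
python3 -m creep '0 -0.003 0 0.006 0.02; 0 -0.003 0 0.008 0.04; 0 -0.003 0 0.008 0.06' && python3 -c "
from h import *
tq()" && python3 -m creep '0 0 0 0 0.02; 0 0 0 0 0.04; 0 0 0 0 0.06' && python3 -c "
from h import *
tq();camera('top');tq()
print([np.round(r['at'],4).tolist() for r in spot_point('stone','top')[:2]])"
```

```text
clock: 37.98
eef_pos: [0.5816, -0.0118, 0.1298]
tool_rot: [0.085, 0.996, -0.001, 0.0]
ft_force: [2.1, -3.2, 0.8]
grip_width: 0.027
grasp_force: 61.0
t 37.98 yaw 170.2 j6 8.6 F [ 2.1 -3.2  0.8] T [-0.695 -0.166  0.502] [ 0.5816 -0.0118  0.1298] 0.027
clock: 38.35
eef_pos: [0.5816, -0.012, 0.1299]
tool_rot: [0.179, 0.984, -0.001, 0.0]
ft_force: [1.5, -3.0, 0.0]
grip_width: 0.0272
grasp_force: 61.0
t 38.35 yaw 159.4 j6 19.4 F [ 1.5 -3.   0. ] T [-0.766 -0.081  0.494] [ 0.5816 -0.012   0.1299] 0.0272
t 38.40 yaw 159.3 j6 19.5 F [ 0.5 -4.4  1.2] T [-0.818 -0.061  0.415] [ 0.5816 -0.012   0.1299] 0.0269
[[0.3342, 0.128, -0.0024]]
```

```bash
python3 -m creep '0 0 0 0 0.02; 0 0 0 0 0.04; 0 0 0 0 0.06' && python3 -c "
from h import *
tq()" && python3 -m creep '0 0 0 0 0.02; 0 0 0 0 0.04; 0 0 0 0 0.06' && python3 -c "
from h import *
tq();camera('top');tq()
print([np.round(r['at'],4).tolist() for r in spot_point('stone','top')[:2]])"
```

```text
clock: 38.83
eef_pos: [0.5816, -0.0122, 0.1299]
tool_rot: [0.27, 0.963, -0.001, 0.0]
ft_force: [-0.0, -4.2, 2.9]
grip_width: 0.0271
grasp_force: 61.2
t 38.83 yaw 148.6 j6 30.2 F [-0.  -4.2  2.9] T [-1.028  0.031  0.455] [ 0.5816 -0.0122  0.1299] 0.0271
clock: 39.2
eef_pos: [0.5815, -0.0123, 0.1299]
tool_rot: [0.36, 0.933, -0.001, 0.0]
ft_force: [-0.2, -4.5, 1.5]
grip_width: 0.0269
grasp_force: 61.2
t 39.20 yaw 137.8 j6 41.0 F [-0.2 -4.5  1.5] T [-1.098  0.102  0.519] [ 0.5815 -0.0123  0.1299] 0.0269
t 39.25 yaw 137.7 j6 41.1 F [ 0.4 -5.   1.7] T [-1.029  0.013  0.377] [ 0.5814 -0.0123  0.1298] 0.0267
[[0.3328, 0.1241, -0.0016], [0.5471, 0.1473, 0.0215]]
```

```bash
python3 -m creep '0 -0.006 -0.006 0 0.02; 0 -0.006 -0.006 0 0.04; 0 -0.006 -0.006 0 0.06' && python3 -c "
from h import *
tq()" && python3 -m creep '0 0 0 0 0.02; 0 0 0 0 0.04; 0 0 0 0 0.06' && python3 -c "
from h import *
tq();camera('top');tq()
print([np.round(r['at'],4).tolist() for r in spot_point('stone','top')[:2]])"
```

```text
clock: 39.67
eef_pos: [0.5813, -0.0125, 0.1299]
tool_rot: [0.446, 0.895, -0.0, -0.0]
ft_force: [0.1, -1.9, 3.0]
grip_width: 0.0276
grasp_force: 61.2
t 39.67 yaw 127.1 j6 51.7 F [ 0.1 -1.9  3. ] T [-0.595  0.116  0.482] [ 0.5813 -0.0125  0.1299] 0.0276
clock: 40.05
eef_pos: [0.5812, -0.0126, 0.1298]
tool_rot: [0.528, 0.849, -0.0, -0.0]
ft_force: [-0.9, -3.1, 3.0]
grip_width: 0.0274
grasp_force: 61.3
t 40.05 yaw 116.3 j6 62.5 F [-0.9 -3.1  3. ] T [-0.563  0.195  0.496] [ 0.5812 -0.0126  0.1298] 0.0274
t 40.10 yaw 116.2 j6 62.6 F [-1.1 -2.8  3.3] T [-0.567  0.21   0.373] [ 0.5812 -0.0126  0.1298] 0.0272
[[0.3336, 0.1253, -0.0028], [0.5463, 0.153, 0.0196]]
```

```bash
python3 -m creep '0 0 0 0 0.02; 0 0 0 0 0.04; 0 0 0 0 0.06' && python3 -c "
from h import *
tq()" && python3 -m creep '0 0 0 0 0.02; 0 0 0 0 0.04; 0 0 0 0 0.06' && python3 -c "
from h import *
tq();camera('top');tq()
print([np.round(r['at'],4).tolist() for r in spot_point('stone','top')[:2]])"
```

```text
clock: 40.52
eef_pos: [0.581, -0.0127, 0.1298]
tool_rot: [0.605, 0.796, -0.0, -0.0]
ft_force: [-2.5, -2.5, 4.0]
grip_width: 0.0273
grasp_force: 61.5
t 40.52 yaw 105.5 j6 73.3 F [-2.5 -2.5  4. ] T [-0.614  0.498  0.531] [ 0.581  -0.0127  0.1298] 0.0273
clock: 40.9
eef_pos: [0.5808, -0.0127, 0.1298]
tool_rot: [0.678, 0.735, -0.001, -0.0]
ft_force: [-2.5, -2.9, 4.6]
grip_width: 0.0267
grasp_force: 61.5
t 40.90 yaw 94.7 j6 84.1 F [-2.5 -2.9  4.6] T [-0.693  0.6    0.484] [ 0.5808 -0.0127  0.1298] 0.0267
t 40.95 yaw 94.6 j6 84.2 F [-3.4 -3.6  5.2] T [-0.663  0.657  0.375] [ 0.5809 -0.0127  0.1298] 0.0272
[[0.5455, 0.1532, 0.0216], [0.333, 0.127, -0.0011]]
```

```bash
python3 -m creep '0 -0.007 -0.007 -0.003 0.02; 0 -0.007 -0.007 -0.003 0.04; 0 -0.007 -0.007 -0.003 0.06' && python3 -c "
from h import *
tq()" && python3 -m creep '0 0 0 0 0.02; 0 0 0 0 0.04; 0 0 0 0 0.06' && python3 -c "
from h import *
tq();camera('top');tq()
print([np.round(r['at'],4).tolist() for r in spot_point('stone','top')[:2]])"
```

```text
clock: 41.38
eef_pos: [0.5806, -0.0128, 0.1298]
tool_rot: [0.743, 0.669, 0.0, -0.001]
ft_force: [-0.1, -0.6, 1.6]
grip_width: 0.027
grasp_force: 61.2
t 41.38 yaw 84.0 j6 94.7 F [-0.1 -0.6  1.6] T [-0.17   0.099  0.584] [ 0.5806 -0.0128  0.1298] 0.027
clock: 41.75
eef_pos: [0.5804, -0.0128, 0.1298]
tool_rot: [0.803, 0.596, 0.0, -0.001]
ft_force: [-1.4, -1.3, 1.7]
grip_width: 0.0269
grasp_force: 61.3
t 41.75 yaw 73.2 j6 105.5 F [-1.4 -1.3  1.7] T [-0.183  0.06   0.727] [ 0.5804 -0.0128  0.1298] 0.0269
t 41.80 yaw 73.1 j6 105.6 F [-0.5 -0.3  2.4] T [-0.076  0.046  0.499] [ 0.5805 -0.0128  0.1299] 0.0265
[[0.3321, 0.1258, -0.0041], [0.5458, 0.1529, 0.0213]]
```

The torque is rising: 0.73 N m moving, against 0.48 free. The jaw is now squeezing the stone against the stop, so I'm going on in small steps.

```bash
python3 -m creep '0 0 0 0 0.02; 0 0 0 0 0.04' && python3 -c "
from h import *
tq()"
```

```text
clock: 42.1
eef_pos: [0.5803, -0.0128, 0.1298]
tool_rot: [0.839, 0.545, 0.0, -0.001]
ft_force: [-1.4, 0.3, 3.0]
grip_width: 0.027
grasp_force: 61.4
t 42.10 yaw 66.0 j6 112.7 F [-1.4  0.3  3. ] T [0.009 0.306 0.8  ] [ 0.5803 -0.0128  0.1298] 0.027
```

```bash
python3 -m creep '0 0 0 0 0.02; 0 0 0 0 0.025' && python3 -c "
from h import *
tq();camera('top');tq()"
```

```text
clock: 42.35
eef_pos: [0.5802, -0.0128, 0.1298]
tool_rot: [0.859, 0.512, 0.0, -0.001]
ft_force: [-2.1, 0.9, 2.9]
grip_width: 0.0272
grasp_force: 61.6
t 42.35 yaw 61.6 j6 117.1 F [-2.1  0.9  2.9] T [0.168 0.461 0.852] [ 0.5802 -0.0128  0.1298] 0.0272
t 42.40 yaw 61.5 j6 117.2 F [-2.3  1.1  3.4] T [0.286 0.5   0.825] [ 0.5802 -0.0128  0.1298] 0.0269
```

About twice the free torque (0.85 N m moving, 0.83 N m held, against 0.48 and 0.36), so I'm stopping here. Releasing and withdrawing straight up.

```bash
python3 -m creep '0.3 0 0 0 0; 0.8 0 0 0 0; 1 0 0 0 0; 1 0 0 0 0; 1 0 0 -0.1 0; 1 0 0 -0.4 0; 1 0 0 -0.7 0; 1 0 0 -0.8 0; 1 0 0 -0.8 0;1 0 0 -0.8 0' && python3 - <<'E'
from h import *
tq(); camera("wrist"); o,p,Rt=st(); a=np.radians(yaw(Rt))
for r in cut_out("crank","wrist")[:2]:
    m=r["pixels"]; ys,xs=np.nonzero(m)
    if abs(xs.mean()-275)<60:
        for z in(.088,.093): q,e=fit("wrist",CR,m,[.5811,-.0117,a],z); print(z,q[:2],np.degrees(q[2]),e)
camera("top")
for t in("stone","fence","offcut","mallet","pot"): print(t,[np.round(r["at"],3).tolist() for r in spot_point(t,"top")[:2]])
E
```

```text
clock: 43.65
eef_pos: [0.5798, -0.0136, 0.2481]
tool_rot: [0.86, 0.51, -0.001, -0.001]
ft_force: [0.6, -0.4, 0.6]
grip_width: 0.085
grasp_force: 0.0
t 43.65 yaw 61.4 j6 117.3 F [ 0.6 -0.4  0.6] T [ 0.016 -0.031 -0.054] [ 0.5798 -0.0136  0.2481] 0.085
0.088 [ 0.5811 -0.0121] 63.96363150173175 0.03864668087103513
0.093 [ 0.5819 -0.011 ] 64.17271353739244 0.07498660552973573
0.088 [ 0.659  -0.4583] 113.67860262059492 1.0
0.093 [ 0.6347 -0.4181] 95.05386167447416 1.0
stone [[0.336, 0.125, -0.002], [0.546, 0.156, 0.022]]
fence [[0.543, 0.198, 0.022]]
offcut [[0.699, -0.317, 0.002]]
mallet [[0.364, 0.495, -0.0]]
pot [[0.565, 0.451, -0.003]]
```

The crank is seated flat (best fit at z = 88 mm), the stone is against the stop, the bystanders haven't moved and the robot is clear. Handing in.

```bash
python3 -c "
from workcell import ticket
print(ticket.job_done())"
```

```text
the job is handed in; nothing more can be done
None
```

The job is handed in at about 44 s: the crank sits fully down on the shaft and was wound clockwise about 1.7 turns (the first half turn by the grip rocked it, so the rest was by the hub) until the torque was about twice free running (held 0.83 vs 0.36 N m, moving 0.85 vs 0.48), then released with the other things unmoved.

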